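# Finish the slat stand, then hold the curing box open

### The arm

A 6-joint arm with a two-finger parallel gripper is mounted at the origin on a cart in front of the work surface, level with it; the furniture and walls round the work are solid. World frame = base frame: x ahead of the robot, y to its left, z up, the work surface at z = 0. Lengths are in m, angles in rad, forces in N, time in s.
With the tool pointing down it reaches from about 0.275 to 0.85 m from the base axis. Payload 19 kg.
Tool frame: the origin (TCP) lies at the very end of the fingers, on their centre line; the grasp point (between the pads) lies 19 mm behind it; z points along the fingers, y is the line along which they close (so a half turn about z gives the same grasp; the last joint's range is limited). The gripper opens to 85 mm and grips with 20 to 120 N. Pads are 22 mm wide; open, the fingers measure 114 mm over their backs; the gripper's body (76 mm by 85 mm) begins 54 mm behind the grasp point. The pads swing forward as they close: fully open they stand 13 mm farther back than shut.
Start: joints at [-1.255, 0.15, 1.437, -0, 1.554, -0.134], TCP at [0.25, -0.518, 0.231] pointing down, gripper open.
Joint ranges: [-2.8, 2.8], [-0.68, 2.1], [0.12, 2.68], [-1.39, 4.53], [0.16, 2.79], [-2.81, 2.81]. Speed limits (rad/s): [1.89, 1.89, 2.22, 3.01, 3.01, 3.01].

### API

Orientations are given as a unit quaternion [w, x, y, z].
In Python, from rig import ctrl gives the robot as it stands.
- The arm moves only by the shell command python3 -m jog 'ROWS' [OPENING]. ROWS is JSON, a list of rows, each a list of 2 entries, a list of its own where there are three numbers: the shift along the tool's x, y, z in mm, then the turn about the tool's z in rad. A call has 1 to 20 rows; each row shifts and turns the commanded pose from where the row before left it, along the tool's axes as they then stand; what a row does not reach is not made up. A row lasts 1/8 s, in which the tool goes at most 62.5 mm and 10.7 degrees, less where a joint would pass 70% of its speed; a pose out of reach is approached as far as the arm can. A call is refused whole if a number of a shift passes 62.5 or a number of a turn 0.188, either way. A call with a gripper value outside its range is refused whole. OPENING is the opening, from -1 (shut) to 1 (fully open), set as the call begins (- or left out, the last holds). The fingers move at their own pace and stop on an object; the grip force is fixed at half the most. Time passes only in rows, so rows that do not move let the fingers close. It gives the time, the measured TCP pose, the force, the opening and the grip force at its end, in the units of the state.
- ctrl.read_state(): the state, without advancing time (a new reading comes with each control period).
- ctrl.get_image(name): name is "scene" or "side" or "wrist"; returns the picture (384x512x3 uint8, blue, green, red); there is no depth.
- ctrl.camera_model(name): a dict with "intrinsics" (3x3 intrinsics, pixels), "rvec" (rotation vector, rad) and "tvec" (3), from world to camera coordinates, as OpenCV has them. Camera axes: x right, y down, z forward; pixel columns grow to the right and rows downward; lengths in m; the calibration is good to about 2 mm. A picture is of the moment at which its call begins: read the wrist's pose just before it. camera_model takes no time and is no camera call; for the wrist camera it gives the pose at the moment of the call.
- ctrl.hand_in(): hands the job in; it is judged then, once.
The state is a dict: "time": time; "q": joint angles; "joint_velocities": joint speeds; "joint_torque": joint torques, N m; "tool_pos": TCP position; "eef_rot": TCP orientation; "contact_force": force on the tool from outside, world axes, zero at the start; "wrist_torque": the same for the moment, N m; "opening": finger opening in m; "grasp_force": force on a finger pad.
Only numpy, scipy, OpenCV 4.12 (cv2) and the standard library are available. Lean on these libraries where they do the work, as an engineer would, in place of code of your own. Each camera call takes 0.05 s, during which the arm holds its last target. There are 200 camera calls.

### The job

A colleague is about to lift the finished denture out of the light-curing box onto a slat stand. First finish the stand: lay the two loose wooden slats flat and square across the two parallel ones, one near each end, so that each bridges both. Then raise the box's orange lid, which has a bar handle on top, and hold it steady, open at 60 degrees from shut: it drops shut when let go, so finish while still holding it, with the stand intact and the bottle and the white plaster cast left alone.

Things in the scene. Friction and masses are not known exactly. Their poses are not given: they have to be found in the camera images.
- curing_box: White light-curing box, 170 (x) x 200 (y) x 90 mm high without lid, fixed to the worktop, open on top under its lid, a denture inside. Origin at the centre of its underside; its front with buttons faces -x of its own frame (roughly toward the robot; its yaw varies).
- lid (a joint): Angle of the box's see-through orange lid: 0 shut, grows as its front edge is raised, stop at 1.35 rad; 60 degrees = 1.047 rad. A weight and a light spring close it from any angle; lifting at the handle takes 1 to 3 N.
- lid_handle (a point): Middle of the round steel bar handle on top of the lid, near its front edge; moves with the lid. The bar is 12 mm thick and runs along the box's y, 98 mm free between its two posts; its axis stands 48 mm above the lid's underside (36 mm free between bar and lid plate). With the lid shut it is 138 mm above the worktop, 150 mm in front of the hinge axis.
- lid_hinge (a point): Middle of the lid's hinge axis, at the far (+x) top edge of the box, 90 mm above the worktop; the axis runs along the box's y. The lid's underside lies in the plane of this axis, the lid is 6 mm thick and reaches 168 mm forward of the axis.
- base_a: 120 x 18 x 15 mm brown wooden slat weighing about 50 g; origin at the centre of its underside, x along its length, z up. One of the two parallel lower slats of the stand, loose on the worktop. Its length points roughly away from the robot (yaw varies); base_b lies parallel, 80 mm from it, in its -y direction.
- base_b: 120 x 18 x 15 mm brown wooden slat weighing about 50 g; origin at the centre of its underside, x along its length, z up. The other lower slat of the stand, parallel to base_a and 80 mm from it centre to centre.
- slat_a: 120 x 18 x 15 mm brown wooden slat weighing about 50 g; origin at the centre of its underside, x along its length, z up. One of the two loose slats to lay across, lying flat on the worktop nearer the robot, its length roughly across the robot's view (yaw varies).
- slat_b: 120 x 18 x 15 mm brown wooden slat weighing about 50 g; origin at the centre of its underside, x along its length, z up. The other loose slat to lay across; as slat_a.
- separator: Bystander: small brown dropper bottle with black top, 33 x 34 x 102 mm, standing; origin at the centre of its underside. Leave alone.
- cast_full: Bystander: white plaster dental cast, 53 x 71 x 27 mm; origin at the centre of its underside. Leave alone.

How it is judged:
On the way, in this order (a step that is already met when the one before it is completed fails the run):
1. both loose slats lie across the two lower ones, let go and at rest (height (world z) of slat_a between 0.011 and 0.019 m and angle between each of slat_a, slat_b's own z axis and vertical below 0.1 rad and angle between the x axis of each of slat_a, slat_b and the x axis of base_a, either way round above 1.27 rad and y of slat_a in the frame of base_a between -0.065 and -0.015 m and contact force between each of slat_a, slat_b and base_a above 0.02 N and contact force between each of slat_a, slat_b and base_b above 0.02 N and contact force between each of slat_a, slat_b and the arm below 0.05 N and contact force between each of slat_a, slat_b and the fingers below 0.05 N and linear speed of each of slat_a, slat_b below 0.02 m/s and height (world z) of slat_b between 0.011 and 0.019 m and y of slat_b in the frame of base_a between -0.065 and -0.015 m and angle between the x axis of base_a and the x axis of base_b, either way round below 0.25 rad and height (world z) of each of base_a, base_b below 0.006 m and ((x of slat_a in the frame of base_a between 0.018 and 0.062 m and x of slat_b in the frame of base_a between -0.062 and -0.018 m) or (x of slat_b in the frame of base_a between 0.018 and 0.062 m and x of slat_a in the frame of base_a between -0.062 and -0.018 m))), for 0.2 s.
2. then the lid is raised to about 60 degrees (value of joint lid between 0.908 and 1.187 rad), for 0.2 s.
At the end, for the whole second after the job is handed in: The robot alone holds the lid still at 60 degrees (within 8). Both slats lie flat, free and at rest on both lower slats, square within 17 degrees, one each side of their middle (18 to 62 mm from it), centred between them within 25 mm; bottle and cast not moved over 30 mm (all of step 1 and all of step 2 and velocity of joint lid between -0.08 and 0.08 rad/s and (contact force between lid and the fingers above 0.3 N or contact force between lid and the arm above 0.3 N) and contact force between lid and separator below 0.05 N and contact force between lid and cast_full below 0.05 N); the arm keeps its last pose, push and grip.
It fails at once if the bottle or the plaster cast is moved or knocked over (distance of any of separator, cast_full from where it was at the start of the episode above 0.03 m or angle between separator's own z axis and vertical above 0.5 rad).
It also fails if it takes over 58 s, if anything falls off the work surface, if the arm or the gripper's body presses on something with over 40 N, if the wrist force passes 120 N, or if a joint passes its speed limit or range.

## Working session

There is one attempt and no reset: what is moved stays moved. The work goes in short steps, Python scripts to look and compute and a shell command to move; the robot and the scene stay as the last step left them, time stands still between calls to the robot, and variables do not carry over. Pictures are saved under pics/ and viewed, at most 10 in all, crops included, and the job is handed in when it is done.

```bash
ls; mkdir -p pics; python3 - <<'E'
from rig import ctrl
import cv2
s=ctrl.read_state();print({k:s[k] for k in('time','tool_pos','eef_rot','opening')})
for n in('scene','side'):
    cv2.imwrite(f'pics/{n}0.png',ctrl.get_image(n));m=ctrl.camera_model(n);print(n,m)
E
```

```text
pics
{'time': 0.0, 'tool_pos': array([ 0.24989625, -0.51759704,  0.23069256]), 'eef_rot': array([-5.85690375e-04,  9.74821329e-01,  2.22986619e-01, -4.65976219e-05]), 'opening': 0.0856757317343581}
scene {'intrinsics': array([[459.66256845,   0.        , 255.39058251],
       [  0.        , 459.66256845, 196.45356512],
       [  0.        ,   0.        ,   1.        ]]), 'rvec': array([ 0.96187714, -2.40912882,  1.1122137 ]), 'tvec': array([0.43815472, 0.31277904, 1.01609174])}
side {'intrinsics': array([[386.25792074,   0.        , 250.80369284],
       [  0.        , 386.25792074, 185.92646807],
       [  0.        ,   0.        ,   1.        ]]), 'rvec': array([ 1.96999841, -0.22077018,  0.12087923]), 'tvec': array([-0.56598571,  0.15322359,  0.83058355])}
```

View pics/scene0.png

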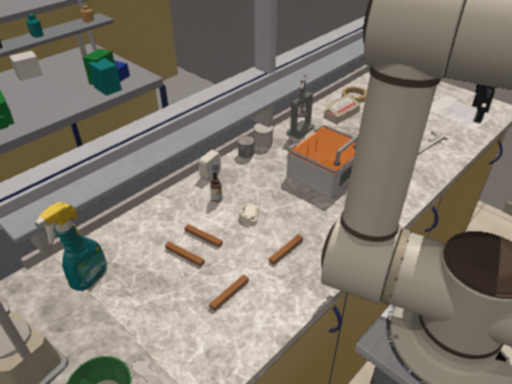

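View pics/side0.png

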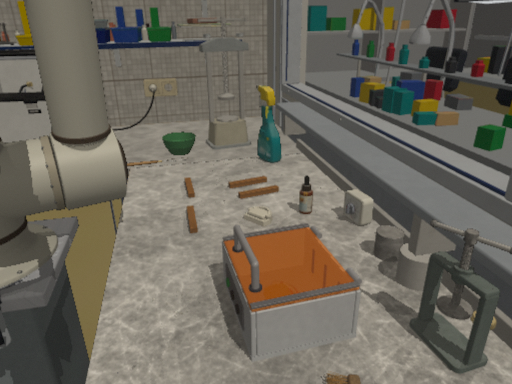

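Scene view: base slats at (203,235) and (185,253), loose slats at (286,249) and (229,292), bottle (216,190), cast (249,214), box around (325,160). In the side view the bases are at (248,182) and (258,191), the loose slats at (189,187) and (191,217), and the handle runs from (238,235) to (256,285).

```bash
cat > h.py <<'E'
import numpy as np, cv2
from rig import ctrl
def ray(m,uv):
    K=m['intrinsics'];R=cv2.Rodrigues(np.array(m['rvec']))[0];t=np.array(m['tvec']).ravel()
    uv=np.atleast_2d(np.array(uv,float))
    d=(np.linalg.inv(K)@np.c_[uv,np.ones(len(uv))].T).T@R
    return -R.T@t,d
def onplane(m,uv,z):
    c,d=ray(m,uv); return (c+d*((z-c[2])/d[:,2])[:,None])[:,:2]
def tri(m1,p1,m2,p2):
    c1,d1=ray(m1,p1);c2,d2=ray(m2,p2);d1=d1[0];d2=d2[0]
    A=np.c_[d1,-d2];s=np.linalg.lstsq(A,c2-c1,rcond=None)[0]
    a=c1+s[0]*d1;b=c2+s[1]*d2;return (a+b)/2,np.linalg.norm(a-b)
def slats(img,m,z=0.0085,amin=60,lo=(5,100,60),hi=(16,255,200)):
    hsv=cv2.cvtColor(img,cv2.COLOR_BGR2HSV)
    k=cv2.inRange(hsv,lo,hi);out=[]
    for c in cv2.findContours(k,cv2.RETR_EXTERNAL,cv2.CHAIN_APPROX_NONE)[0]:
        if cv2.contourArea(c)<amin: continue
        w=onplane(m,c[:,0],z)
        (cx,cy),(a,b),an=cv2.minAreaRect((w*1000).astype(np.float32))
        if a<b: a,b,an=b,a,an+90
        out.append([cx/1000,cy/1000,(an+90)%180-90,a,b,*c[:,0].mean(0)])
    return out
E
python3 - <<'E'
from h import *
for n in('scene','side'):
    im=cv2.imread(f'pics/{n}0.png');m=ctrl.camera_model(n);print(n)
    for o in slats(im,m):
        if o[3]<300: print(np.round(o,3))
S=ctrl.camera_model('scene');D=ctrl.camera_model('side')
# box rim/handle (rough): handle near end/other end
for a,b in (((355,142),(238,235)),((338,162),(256,285)),((216,175),(307,180)),((249,213),(259,214))): print(a,tri(S,a,D,b))
print(onplane(S,[[216,198],[249,214]],0.01),onplane(D,[[306,210],[258,214]],0.01))
E
```

```text
scene
[ 4.48000e-01  2.57000e-01 -8.79590e+01  1.21915e+02  2.12800e+01
  2.28266e+02  2.92101e+02]
[6.24000e-01 2.52000e-01 1.04670e+01 1.23015e+02 2.22670e+01 1.84253e+02
 2.53354e+02]
[ 4.41000e-01  5.60000e-02 -8.97870e+01  1.24427e+02  2.12080e+01
  2.85246e+02  2.48855e+02]
[6.39000e-01 1.73000e-01 1.01390e+01 1.21148e+02 2.24200e+01 2.03000e+02
 2.34961e+02]
[  0.644  -0.395 -86.467 215.835 187.604 323.966 153.471]
[  2.46   -0.548 -28.079 268.655  55.254  86.333  13.667]
side
[  0.618  -0.463 -12.952  22.276  12.723 350.304 379.786]
[ 6.11000e-01 -1.78000e-01 -8.67100e+01  2.40138e+02  2.07154e+02
  2.84260e+02  2.77692e+02]
[ 4.41000e-01  5.70000e-02 -8.99030e+01  1.40780e+02  1.75220e+01
  1.91508e+02  2.19197e+02]
[6.40000e-01 1.73000e-01 1.04840e+01 1.26557e+02 4.17740e+01 2.58224e+02
 1.91424e+02]
[  0.448   0.258 -88.359 140.928  17.658 189.136 187.   ]
[  0.624   0.251  10.803 126.134  43.39  247.284 181.667]
(355, 142) (array([ 0.49277887, -0.29757602,  0.15318005]), np.float64(0.011274848713081442))
(338, 162) (array([ 0.52900194, -0.29430148,  0.05692264]), np.float64(0.00838456308196316))
(216, 175) (array([0.73043184, 0.03435859, 0.08897061]), np.float64(0.0021403536793582383))
(249, 213) (array([0.605572  , 0.02730294, 0.0134665 ]), np.float64(0.0012048567264440941))
[[0.72532945 0.04481526]
 [0.60454582 0.0278478 ]] [[0.7292098  0.02676415]
 [0.60526397 0.03505037]]
```

```bash
python3 -m jog '[[[0,0,0],-0.186],[[0,0,0],-0.186],[[0,0,0],-0.186],[[0,0,0],-0.186],[[0,0,0],-0.186],[[0,0,0],-0.186],[[41,13,0],0],[[41,13,0],0],[[41,13,0],0],[[41,13,0],0],[[41,13,0],0],[[41,13,0],0],[[41,13,0],0],[[41,13,0],0],[[41,14,-0],0],[[41,14,0],0],[[41,14,0],0],[[41,15,0],0],[[41,15,0],0],[[41,15,0],0]]'
cat >> h.py <<'E'
def goto(x,y,z,yaw,s=None):
    s=s or ctrl.read_state()
    from scipy.spatial.transform import Rotation as Rr
    w,a,b,c=s['eef_rot'];R=Rr.from_quat([a,b,c,w]).as_matrix();p=np.array(s['tool_pos'])
    cur=np.arctan2(R[1,0],R[0,0]);d=(yaw-np.degrees(cur)+90)%180-90
    yw=cur+np.radians(d);X=np.array([np.cos(yw),np.sin(yw)]);Y=np.array([np.sin(yw),-np.cos(yw)])
    e=np.array([x,y])-p[:2]
    print('turn first %.3f rad, then shift mm x %.1f y %.1f z %.1f (cur yaw %.1f pos %s)'%(-np.radians(d),e@X*1e3,e@Y*1e3,(p[2]-z)*1e3,np.degrees(cur),np.round(p,4)))
E
python3 - <<'E'
from h import *
goto(.441,.0565,.15,90.2)
m=ctrl.camera_model('wrist');im=ctrl.get_image('wrist');cv2.imwrite('pics/w1.png',im)
for o in slats(im,m,amin=200): print(np.round(o,4))
E
```

```text
time: 2.6
tool_pos: [0.444, 0.0568, 0.2312]
eef_rot: [-0.0, 0.709, 0.705, -0.0]
contact_force: [0.2, -0.8, -0.4]
opening: 0.0855
grasp_force: 0.0
turn first -0.008 rad, then shift mm x -0.3 y -3.0 z 81.2 (cur yaw 89.7 pos [0.444  0.0568 0.2312])
[4.391000e-01 5.820000e-02 8.986190e+01 1.179190e+02 1.686640e+01
 2.531518e+02 1.682356e+02]
[6.398000e-01 1.758000e-01 1.070760e+01 1.206002e+02 1.504560e+01
 4.157373e+02 7.470510e+01]
[6.174000e-01 2.527000e-01 1.016660e+01 1.058514e+02 1.745600e+01
 4.032850e+02 5.690000e+00]
[ 4.481000e-01  2.285000e-01 -8.784450e+01  5.562250e+01  1.678340e+01
  2.590909e+02  2.609850e+01]
```

View pics/w1.png

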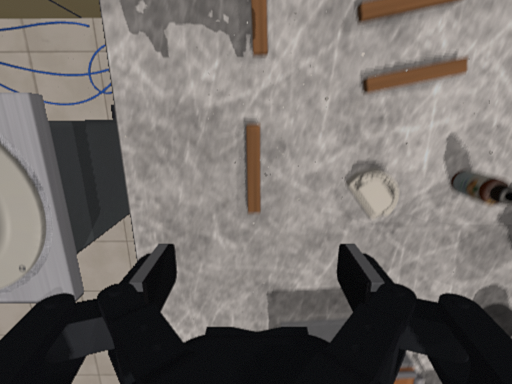

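Wrist view: the slat is at (253,168), the cast at (375,193) and the bottle at (480,185). It agrees with the fixed cameras to about 2 mm, so I'll grasp.

```bash
python3 -m jog '[[[0,-4,38],0],[[0,0,38],0],[[0,0,38],0],[[0,0,38],0],[[0,0,38],0],[[0,0,22],0],[[0,0,15],0],[[0,0,0],0]]' && python3 -m jog '[[[0,0,0],0],[[0,0,0],0],[[0,0,0],0],[[0,0,0],0],[[0,0,0],0],[[0,0,0],0]]' -1 && python3 -m jog '[[[0,0,-20],0],[[0,0,-30],0],[[0,0,-30],0],[[0,0,0],0]]'
python3 - <<'E'
from h import *
goto(.671,.2195,.08,100.5)
E
```

```text
time: 3.65
tool_pos: [0.4394, 0.0553, 0.0038]
eef_rot: [-0.001, 0.709, 0.705, -0.0]
contact_force: [-0.3, -0.6, 0.8]
opening: 0.0853
grasp_force: 0.0
time: 4.4
tool_pos: [0.4401, 0.0553, 0.0049]
eef_rot: [0.0, 0.709, 0.705, 0.0]
contact_force: [-3.1, -0.2, 8.4]
opening: 0.0165
grasp_force: 59.5
time: 4.9
tool_pos: [0.4409, 0.0552, 0.0863]
eef_rot: [0.001, 0.709, 0.705, 0.001]
contact_force: [1.1, -0.1, -1.2]
opening: 0.0167
grasp_force: 58.8
turn first -0.188 rad, then shift mm x 119.6 y 256.2 z 6.3 (cur yaw 89.7 pos [0.4409 0.0552 0.0863])
```

```bash
python3 -m jog '[[[0,0,0],-0.094],[[0,0,0],-0.094],[[17,36,0],0],[[17,36,0],0],[[17,37,0],0],[[17,37,0],0],[[17,37,0],0],[[17,37,0],0],[[16,36,0],0],[[0,0,0],0],[[0,0,0],0]]'
python3 - <<'E'
from h import *
goto(.671,.2195,.0205,100.5)
m=ctrl.camera_model('scene');im=ctrl.get_image('scene');cv2.imwrite('pics/s2.png',im)
for o in slats(im,m): print(np.round(o,4))
m=ctrl.camera_model('wrist');im=ctrl.get_image('wrist');cv2.imwrite('pics/w2.png',im)
E
```

```text
time: 6.28
tool_pos: [0.6694, 0.2176, 0.0831]
eef_rot: [-0.001, 0.64, 0.769, -0.001]
contact_force: [0.5, -1.3, -0.8]
opening: 0.0162
grasp_force: 58.9
turn first -0.000 rad, then shift mm x 1.5 y 1.9 z 62.6 (cur yaw 100.5 pos [0.6694 0.2176 0.0831])
[ 4.480000e-01  2.571000e-01 -8.795890e+01  1.223317e+02  2.127960e+01
  2.282658e+02  2.921139e+02]
[6.244000e-01 2.519000e-01 1.060820e+01 1.229924e+02 2.277060e+01
 1.842532e+02 2.533797e+02]
[6.393000e-01 1.729000e-01 1.013930e+01 1.211480e+02 2.241970e+01
 2.030000e+02 2.349737e+02]
[ 7.378000e-01  2.019000e-01 -7.743460e+01  7.324150e+01  2.582990e+01
  1.710698e+02  2.231163e+02]
[  2.46    -0.5478 -26.6394 268.9684  57.3308  86.3256  13.7209]
```

View pics/w2.png

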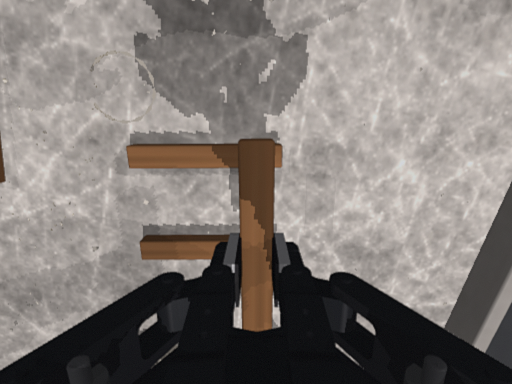

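The held slat (256,240) sits square over both bases (190,155) and (185,247), so I'll lower and release it.

```bash
python3 -m jog '[[[1,2,20],0],[[0,0,20],0],[[0,0,14],0],[[0,0,6],0],[[0,0,3],0],[[0,0,0],0]]' && python3 -m jog '[[[0,0,0],0],[[0,0,0],0],[[0,0,0],0],[[0,0,0],0]]' 0.1 && python3 -m jog '[[[0,0,-20],0],[[0,0,-40],0],[[0,0,-50],0],[[0,0,-30],0],[[0,0,0],0]]'
python3 - <<'E'
from h import *
goto(.4475,.2575,.15,91.9)
E
```

```text
time: 7.12
tool_pos: [0.6721, 0.2193, 0.0216]
eef_rot: [0.0, 0.64, 0.769, 0.0]
contact_force: [-0.2, -0.7, -0.3]
opening: 0.0163
grasp_force: 58.9
time: 7.62
tool_pos: [0.6719, 0.2192, 0.0214]
eef_rot: [-0.0, 0.64, 0.769, 0.0]
contact_force: [0.8, -0.1, -0.9]
opening: 0.0472
grasp_force: 0.0
time: 8.25
tool_pos: [0.6729, 0.2195, 0.1659]
eef_rot: [0.002, 0.64, 0.769, 0.002]
contact_force: [-0.8, -0.2, 0.1]
opening: 0.0469
grasp_force: 0.0
turn first 0.150 rad, then shift mm x 45.5 y -224.0 z 15.9 (cur yaw 100.5 pos [0.6729 0.2195 0.1659])
```

Next, the second slat.

```bash
python3 -m jog '[[[0,0,0],0.075],[[0,0,0],0.075],[[7,-37,0],0],[[7,-37,0],0],[[8,-38,0],0],[[8,-38,0],0],[[8,-37,0],0],[[8,-37,0],0],[[0,0,0],0],[[0,0,0],0]]' 1
python3 - <<'E'
from h import *
m=ctrl.camera_model('wrist');im=ctrl.get_image('wrist')
for o in slats(im,m,amin=200): print(np.round(o,4))
goto(.448,.258,.004,91.9)
for n in('scene','side'):
    m=ctrl.camera_model(n);im=ctrl.get_image(n);cv2.imwrite(f'pics/{n}3.png',im)
    for o in slats(im,m): print(n,np.round(o,4)) 
E
```

```text
time: 9.5
tool_pos: [0.4468, 0.2578, 0.1616]
eef_rot: [0.0, 0.695, 0.719, 0.0]
contact_force: [0.0, -0.4, 0.4]
opening: 0.0852
grasp_force: 0.0
[6.357000e-01 1.681000e-01 1.049850e+01 8.281600e+01 1.768270e+01
 4.112467e+02 2.594800e+02]
[6.134000e-01 2.474000e-01 1.061430e+01 9.735860e+01 1.813270e+01
 4.035102e+02 1.968316e+02]
[ 6.895000e-01  2.120000e-01 -7.914600e+01  1.287365e+02  1.874700e+01
  4.626638e+02  2.247773e+02]
[ 4.462000e-01  2.556000e-01 -8.843560e+01  1.214455e+02  1.747660e+01
  2.556471e+02  1.820336e+02]
turn first -0.000 rad, then shift mm x 0.3 y 1.0 z 157.4 (cur yaw 91.9 pos [0.447  0.2577 0.1614])
scene [ 4.480000e-01  2.570000e-01 -8.795890e+01  1.225594e+02  2.127960e+01
  2.285000e+02  2.919125e+02]
scene [6.358000e-01 2.023000e-01 1.078460e+01 1.269641e+02 1.247516e+02
 1.916776e+02 2.422678e+02]
scene [ 5.650000e-01 -3.247000e-01  4.321560e+01  7.909100e+01  4.879400e+01
  3.330385e+02  1.647115e+02]
scene [  2.4599  -0.5479 -28.0931 268.6512  57.4133  86.3659  13.9024]
side [  0.6082  -0.461  -12.9522  43.9496  12.7339 340.9537 379.6944]
side [ 6.110000e-01 -1.780000e-01 -8.631010e+01  2.391670e+02  2.077292e+02
  2.844161e+02  2.777888e+02]
side [  0.448    0.2575 -88.3591 140.928   17.6583 189.1364 187.    ]
side [ 6.321000e-01  2.360000e-01 -7.856360e+01  1.681441e+02  1.366021e+02
  2.535593e+02  1.856384e+02]
```

View pics/scene3.png

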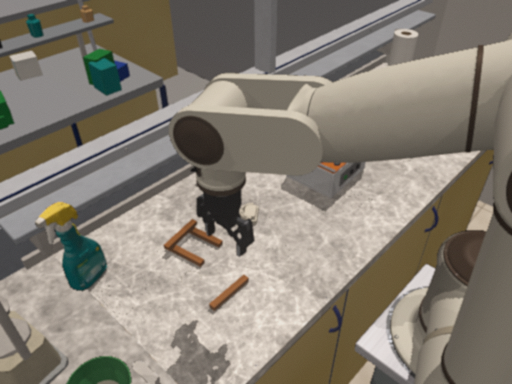

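The first slat bridges both bases at their far end, with its middle near (182,237). Now I'll grasp the second.

```bash
python3 -m jog '[[[0,0,35],0],[[0,0,38],0],[[0,0,38],0],[[0,0,28],0],[[0,0,18],0],[[0,0,0],0]]' && python3 -m jog '[[[0,0,0],0],[[0,0,0],0],[[0,0,0],0],[[0,0,0],0],[[0,0,0],0],[[0,0,0],0]]' -1 && python3 -m jog '[[[0,0,-20],0],[[0,0,-30],0],[[0,0,-30],0],[[0,0,0],0]]'
python3 - <<'E'
from h import *
goto(.592,.2045,.085,100.5)
E
```

```text
time: 10.4
tool_pos: [0.4461, 0.2573, 0.003]
eef_rot: [-0.001, 0.696, 0.718, -0.001]
contact_force: [0.7, -0.1, 0.4]
opening: 0.0854
grasp_force: 0.0
time: 11.15
tool_pos: [0.4468, 0.258, 0.005]
eef_rot: [0.0, 0.695, 0.719, 0.0]
contact_force: [-0.9, -0.6, 7.9]
opening: 0.0157
grasp_force: 59.5
time: 11.65
tool_pos: [0.4475, 0.2583, 0.0866]
eef_rot: [0.001, 0.695, 0.719, 0.002]
contact_force: [0.1, 0.8, -0.8]
opening: 0.0163
grasp_force: 58.7
turn first -0.150 rad, then shift mm x -79.2 y 132.3 z 1.6 (cur yaw 91.9 pos [0.4475 0.2583 0.0866])
```

```bash
python3 -m jog '[[[0,0,0],-0.075],[[0,0,0],-0.075],[[-20,33,0],0],[[-20,33,0],0],[[-20,33,0],0],[[-19,33,0],0],[[0,0,0],0],[[0,0,0],0]]'
python3 - <<'E'
from h import *
goto(.592,.2045,.021,100.5)
E
```

```text
time: 12.65
tool_pos: [0.59, 0.2042, 0.0834]
eef_rot: [-0.001, 0.64, 0.769, -0.001]
contact_force: [0.1, 0.7, -1.1]
opening: 0.0159
grasp_force: 58.8
turn first -0.000 rad, then shift mm x -0.0 y 2.1 z 62.4 (cur yaw 100.5 pos [0.59   0.2042 0.0834])
```

```bash
python3 -m jog '[[[0,2,20],0],[[0,0,20],0],[[0,0,14],0],[[0,0,6],0],[[0,0,3],0],[[0,0,0],0]]' && python3 -m jog '[[[0,0,0],0],[[0,0,0],0],[[0,0,0],0],[[0,0,0],0]]' 0.1 && python3 -m jog '[[[0,0,-20],0],[[0,0,-50],0],[[0,0,-60],0],[[0,0,-60],0],[[0,0,-30],0],[[0,0,0],0]]'
python3 - <<'E'
from h import *
goto(.592,.2045,.021,100.5)
for n in('wrist','side'):
    m=ctrl.camera_model(n);im=ctrl.get_image(n);cv2.imwrite(f'pics/{n}4.png',im)
D=ctrl.camera_model('side')
print(onplane(D,[[238,235],[256,285]],.138))
E
```

```text
time: 13.4
tool_pos: [0.5928, 0.2046, 0.0216]
eef_rot: [0.0, 0.64, 0.769, 0.0]
contact_force: [0.1, -1.1, -0.4]
opening: 0.0162
grasp_force: 58.8
time: 13.9
tool_pos: [0.5926, 0.2046, 0.0214]
eef_rot: [0.0, 0.64, 0.769, 0.0]
contact_force: [-0.4, -0.1, -1.2]
opening: 0.0468
grasp_force: 0.0
time: 14.65
tool_pos: [0.5932, 0.2047, 0.2456]
eef_rot: [0.002, 0.639, 0.769, 0.002]
contact_force: [0.3, -0.5, -0.1]
opening: 0.0472
grasp_force: 0.0
turn first -0.000 rad, then shift mm x 0.0 y -1.2 z 224.6 (cur yaw 100.5 pos [0.5932 0.2047 0.2456])
[[ 0.50259194 -0.26706523]
 [ 0.50251327 -0.39923511]]
```

View pics/wrist4.png

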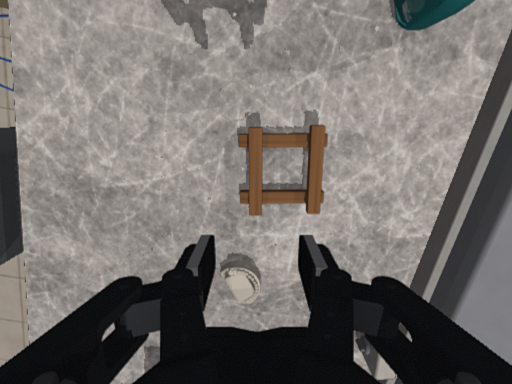

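The wrist view shows the stand is square and intact: cross slats at (255,170) and (316,170), base slats at (283,140) and (282,197). The cast is at (241,280), untouched. Next stop is above the box.

```bash
python3 -m jog '[[[0,0,-20],0.092],[[0,0,-10],0.092],[[-41,-6,0],0],[[-41,-6,0],0],[[-41,-6,0],0],[[-41,-6,0],0],[[-41,-6,0],0],[[-41,-6,0],0],[[-41,-6,0],0],[[-41,-6,0],0],[[-41,-6,0],0],[[-41,-6,0],0],[[-41,-7,0],0],[[-41,-7,0],0],[[-41,-8,0],0],[[-41,-8,0],0],[[0,0,0],0]]' 0.3
python3 - <<'E'
from h import *
goto(.5025,-.37,.27,90)
for n in('wrist','side'):
    m=ctrl.camera_model(n);im=ctrl.get_image(n);cv2.imwrite(f'pics/{n}5.png',im)
    print(m)
E
```

```text
time: 16.88
tool_pos: [0.5009, -0.3715, 0.2695]
eef_rot: [-0.001, 0.708, 0.706, -0.0]
contact_force: [0.9, 1.4, 0.1]
opening: 0.0552
grasp_force: 0.0
turn first -0.004 rad, then shift mm x 1.5 y 1.6 z -0.5 (cur yaw 89.8 pos [ 0.5009 -0.3715  0.2695])
{'intrinsics': array([[274.05800017,   0.        , 256.3094218 ],
       [  0.        , 274.05800017, 197.04965293],
       [  0.        ,   0.        ,   1.        ]]), 'rvec': array([-2.85321357,  0.00560008,  0.00411286]), 'tvec': array([-0.50166402, -0.40282117,  0.31274541])}
{'intrinsics': array([[386.25792074,   0.        , 250.80369284],
       [  0.        , 386.25792074, 185.92646807],
       [  0.        ,   0.        ,   1.        ]]), 'rvec': array([ 1.96999841, -0.22077018,  0.12087923]), 'tvec': array([-0.56598571,  0.15322359,  0.83058355])}
```

View pics/wrist5.png

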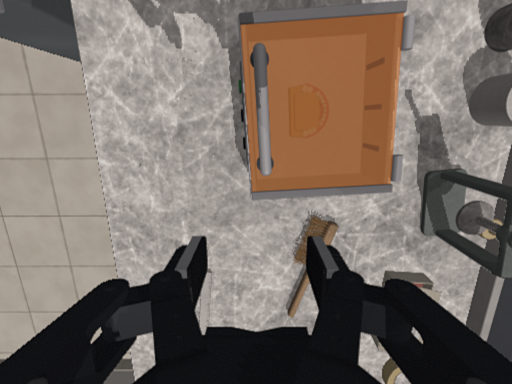

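Wrist view: the orange lid is at (325,100), and its steel bar runs from about (261,50) to (266,172). I'll project that at z=0.138.

```bash
python3 - <<'E'
from h import *
s=ctrl.read_state()
m=ctrl.camera_model('wrist');im=cv2.imread('pics/wrist5.png')
# grey bar pixels between posts: low saturation in the orange lid
hsv=cv2.cvtColor(im,cv2.COLOR_BGR2HSV)
pts=[]
for v in range(72,156,4):
    u=np.where(hsv[v,252:284,1]<70)[0]+252
    if len(u)>3: pts.append([u.mean(),v])
pts=np.array(pts);print(len(pts),pts[[0,-1]])
w=onplane(m,pts,.138)
vx,vy,x0,y0=cv2.fitLine(w.astype(np.float32),cv2.DIST_L2,0,.01,.01).ravel()
e=onplane(m,[[261,50],[266,172]],.138)
print('ends',e,'mid',e.mean(0),'dir',np.degrees(np.arctan2(vy,vx)),'resid',np.abs((w[:,0]-x0)*vy-(w[:,1]-y0)*vx).max(), 'line pt',x0,y0)
c=onplane(m,[[243,22],[253,190],[400,15],[390,185]],.096);print('lid corners',c,c.mean(0))
D=ctrl.camera_model('side');print('side',onplane(D,[[238,233],[256,283]],.138))
yaw=np.degrees(np.arctan2(vy,vx))%180
mid=e.mean(0);goto(mid[0],mid[1],.119,yaw)
E
```

```text
21 [[260.5  72. ]
 [264.5 152. ]]
ends [[ 0.50594791 -0.2400104 ]
 [ 0.51137245 -0.35229878]] mid [ 0.50866018 -0.29615459] dir -86.558495 resid 0.0004519626148017834 line pt 0.50752574 -0.29421327
lid corners [[ 0.48817414 -0.20564401]
 [ 0.49737014 -0.38263048]
 [ 0.6469285  -0.19983148]
 [ 0.66099376 -0.37673904]] [ 0.57336663 -0.29121125]
side [[ 0.50374792 -0.2607715 ]
 [ 0.50344899 -0.3951354 ]]
turn first -0.062 rad, then shift mm x 72.6 y 11.3 z 151.3 (cur yaw 89.9 pos [ 0.5017 -0.3693  0.2703])
```

```bash
python3 -m jog '[[[0,0,0],-0.062],[[25,4,10],0],[[25,4,20],0],[[24,4,20],0],[[0,0,20],0],[[0,0,10],0],[[0,0,0],0],[[0,0,0],0]]'
python3 - <<'E'
from h import *
goto(.5085,-.296,.119,93.4)
m=ctrl.camera_model('wrist');im=ctrl.get_image('wrist');cv2.imwrite('pics/wrist6.png',im)
E
```

```text
time: 17.98
tool_pos: [0.5097, -0.295, 0.192]
eef_rot: [0.0, 0.685, 0.728, 0.0]
contact_force: [0.8, 0.3, -0.4]
opening: 0.0556
grasp_force: 0.0
turn first 0.002 rad, then shift mm x -1.0 y -1.3 z 73.0 (cur yaw 93.5 pos [ 0.5097 -0.295   0.192 ])
```

View pics/wrist6.png

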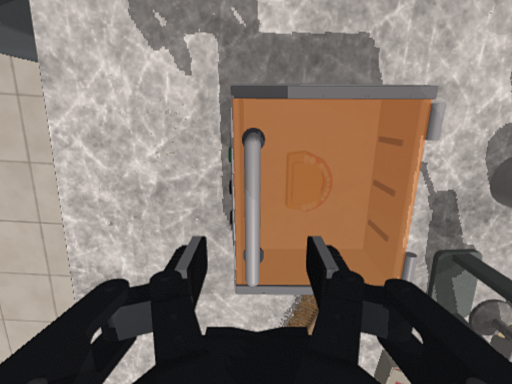

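The bar is now vertical in the view, running from (254,135) to (252,285) and centred between the fingers in u. I'll check where it lies along y.

```bash
python3 - <<'E'
from h import *
m=ctrl.camera_model('wrist')
e=onplane(m,[[254,133],[252,285]],.138);print(e,e.mean(0))
print(onplane(m,[[235,92],[436,90],[236,290]],.090))
m=ctrl.camera_model('side')
print(onplane(m,[[223,268],[299,235]],.09))
mid=e.mean(0);goto(mid[0],mid[1],.119,93.4)
R=cv2.Rodrigues(m['rvec'])[0]
for n in('side','wrist'):
    m=ctrl.camera_model(n)
    print(n,cv2.projectPoints(np.array([[.506,-.245,.138],[.512,-.355,.138],[.51,-.295,.192]]),m['rvec'],m['tvec'],m['intrinsics'],None)[0][:,0].round())
E
```

```text
[[ 0.50432978 -0.23484866]
 [ 0.50982958 -0.35821765]] [ 0.50707968 -0.29653315]
[[ 0.48628109 -0.20524574]
 [ 0.65435637 -0.19349178]
 [ 0.49468969 -0.39812679]]
[[ 0.47322509 -0.28395767]
 [ 0.62626898 -0.2142525 ]]
turn first 0.001 rad, then shift mm x -1.3 y -2.7 z 73.1 (cur yaw 93.5 pos [ 0.5097 -0.2951  0.1921])
side [[238. 228.]
 [256. 265.]
 [245. 213.]]
wrist [[256. 148.]
 [255. 282.]
 [257. 246.]]
```

```bash
python3 -m jog '[[[-1,-2.5,18],0],[[0,0,20],0],[[0,0,18],0],[[0,0,12],0],[[0,0,5],0],[[0,0,0],0]]' && python3 -m jog '[[[0,0,0],0],[[0,0,0],0],[[0,0,0],0],[[0,0,0],0],[[0,0,0],0],[[0,0,0],0]]' -1
```

```text
time: 18.77
tool_pos: [0.5071, -0.296, 0.1183]
eef_rot: [-0.0, 0.685, 0.728, 0.0]
contact_force: [0.4, -0.2, -0.2]
opening: 0.0556
grasp_force: 0.0
time: 19.52
tool_pos: [0.5064, -0.2961, 0.1185]
eef_rot: [-0.0, 0.685, 0.728, -0.0]
contact_force: [-7.3, -0.8, 2.5]
opening: 0.0102
grasp_force: 58.5
```

```bash
python3 -m jog '[[[0,2.3,-6.5],0],[[0,2.5,-6.4],0],[[0,2.8,-6.3],0],[[0,3,-6.1],0],[[0,3.4,-6],0],[[0,3.5,-5.9],0],[[0,0,0],0]]' && python3 -m jog '[[[0,4,-5.6],0],[[0,4,-5.6],0],[[0,4.4,-5.3],0],[[0,4.4,-5.2],0],[[0,4.9,-4.9],0],[[0,4.9,-4.8],0],[[0,0,0],0]]'
```

```text
time: 20.4
tool_pos: [0.523, -0.2951, 0.1562]
eef_rot: [-0.001, 0.685, 0.728, -0.001]
contact_force: [-19.2, -0.3, 8.9]
opening: 0.0097
grasp_force: 58.9
time: 21.28
tool_pos: [0.5491, -0.2937, 0.1893]
eef_rot: [-0.001, 0.685, 0.728, -0.002]
contact_force: [-31.7, 3.9, 27.5]
opening: 0.01
grasp_force: 59.6
```

The reaction is radially outward, meaning my arc is slightly tight. I'll back off outward.

```bash
python3 -m jog '[[[0,-1.8,-2],0],[[0,0,0],0]]'; python3 - <<'E'
from h import *
s=ctrl.read_state();print(s['tool_pos'],s['contact_force'],s['wrist_torque'])
E
```

```text
time: 21.52
tool_pos: [0.5486, -0.2936, 0.1892]
eef_rot: [-0.0, 0.685, 0.728, -0.001]
contact_force: [-9.6, -1.8, 4.6]
opening: 0.01
grasp_force: 60.1
[ 0.54858857 -0.29364694  0.18918105] [-9.60137657 -1.7849155   4.57894696] [-0.20668275  1.7567089  -0.0175588 ]
```

```bash
python3 -m jog '[[[0,5.2,-4.7],0],[[0,5.3,-4.6],0],[[0,5.6,-4.3],0],[[0,5.6,-4.2],0],[[0,5.9,-3.8],0],[[0,5.9,-3.8],0],[[0,0,0],0]]'; python3 -m jog '[[[0,-0.3,-0.7],0],[[0,0,0],0]]'
```

```text
time: 22.4
tool_pos: [0.5827, -0.2916, 0.2155]
eef_rot: [0.0, 0.685, 0.728, -0.0]
contact_force: [-8.9, -1.1, 10.8]
opening: 0.0096
grasp_force: 59.3
time: 22.65
tool_pos: [0.5823, -0.2916, 0.2153]
eef_rot: [0.0, 0.685, 0.728, -0.0]
contact_force: [-4.3, -3.8, 4.3]
opening: 0.0095
grasp_force: 59.0
```

```bash
python3 -m jog '[[[0,6.2,-3.4],0],[[0,6.3,-3.1],0],[[0,6.4,-2.8],0],[[0,6.5,-2.5],0],[[0,6.6,-2.2],0],[[0,6.7,-1.9],0],[[0,0,0],0],[[0,0,0],0]]'; python3 - <<'E'
from h import *
for n in('side','wrist'): cv2.imwrite(f'pics/{n}7.png',ctrl.get_image(n))
im=cv2.imread('pics/side7.png')[120:384,150:450];cv2.imwrite('pics/side7c.png',cv2.resize(im,None,fx=2,fy=2))
E
```

```text
time: 23.65
tool_pos: [0.621, -0.2894, 0.2313]
eef_rot: [0.0, 0.685, 0.728, -0.0]
contact_force: [-4.5, -3.2, 5.7]
opening: 0.0096
grasp_force: 59.0
```

View pics/side7c.png

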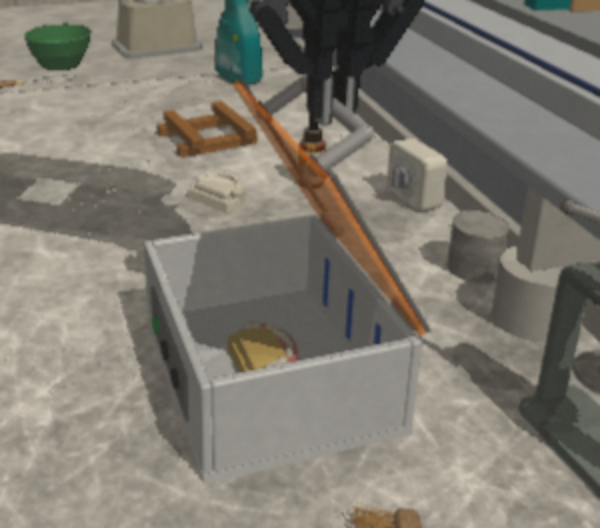

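The crop shows the lid open and held at the bar. Its near edge runs from the hinge corner (425,330) to the front corner at about (333,172), and the stand is intact. I'll check the angle by casting those rays onto the box's near-side plane.

```bash
python3 - <<'E'
from h import *
m=ctrl.camera_model('side');a=np.radians(3.4)
X=np.array([np.cos(a),np.sin(a),0]);Y=np.array([-np.sin(a),np.cos(a),0])
H=np.array([.507,-.2965,0.09])+.150*X
def cr(p,off):
    c,d=ray(m,[[150+p[0]/2,120+p[1]/2]]);d=d[0];q=H+off*Y
    P=c+d*((q-c)@Y)/(d@Y);return np.array([(P-H)@X,P[2]-.09])
for off,hp,fp in((-.095,(425,330),(333,172)),(.095,(315,215),(237,85))):
    h,f=cr(hp,off),cr(fp,off);v=f-h
    print('hinge',h.round(4),'front',f.round(4),'len',np.hypot(*v).round(4),'deg',np.degrees(np.arctan2(v[1],-v[0])), np.degrees(np.arctan2(f[1],-f[0])))
m=ctrl.camera_model('scene')
im=ctrl.get_image('scene')
for o in slats(im,m): print(np.round(o,3))
s=ctrl.read_state();print(s['contact_force'],abs(s['joint_velocities']).max())
E
```

```text
hinge [0.0059 0.0052] front [-0.0761  0.1484] len 0.1651 deg 60.216371083205416 62.862725887602224
hinge [-0.0005  0.0008] front [-0.0794  0.1426] len 0.1622 deg 60.892432813708645 60.881577823901324
[ 6.36000e-01  2.01000e-01 -7.85810e+01  1.27509e+02  1.26479e+02
  1.95103e+02  2.42138e+02]
[  0.761  -0.446 -79.    307.44   47.458 308.872 130.043]
[  2.458  -0.549 -27.648 266.763  54.74   86.366  13.732]
[-3.73816936 -2.94651248  5.58057375] 0.0015442896043462828
```

The cameras and the arm's travel both put the lid at 60–61°. It's still, and the stand is intact, so I'll hand in.

```bash
python3 -m jog '[[[0,0,0],0],[[0,0,0],0],[[0,0,0],0],[[0,0,0],0]]'; python3 -c "
from rig import ctrl
print(ctrl.hand_in())"
```

```text
time: 24.3
tool_pos: [0.621, -0.2894, 0.2313]
eef_rot: [0.0, 0.685, 0.728, -0.0]
contact_force: [-3.8, -3.5, 4.9]
opening: 0.0095
grasp_force: 59.0
the job is handed in; nothing more can be done
None
```

I handed the job in at about 24 s with both slats laid square across the stand and the lid gripped and still at about 60° (measured 60–61°); the bottle and cast were not touched, and the hand-in gave no verdict.

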